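Stop the station and push its guard window up to the marker

TASK

Press the red stop button, and only then push the station's clear guard window up from beneath its yellow lip until the lip is level with the orange marker on the upright. Use closed fingertips or the outside of the fingers: do not grip the lip, and leave the oil bottle, the screwdriver and the workpiece where they are. Then take the hand away; the window stays where it is left.

Things in the scene. Friction and masses are not known exactly. Their poses are not given: they have to be found in the camera images.
- station: Fixed bench drilling station: green base plate 260 (x) x 420 (y) x 20 mm with a vise and motor box, and at its front two aluminium uprights 26 mm square, 480 mm high, 340 mm apart, with a crossbeam at 472 mm. Origin: underside, 110 mm behind the base's front edge, 90 mm behind the uprights' axes. z up; its front looks along its own -x (to the robot), y runs along the lip; turned about z.
- window (a joint): Height in m of the guard window above its lowest place (0 to 0.18, up is positive; starts at 0 to 0.03). A clear pane in a steel frame, 300 mm wide, 131 mm high, sliding straight up and down before the uprights. Counterweights hidden in the uprights balance it: it stays where it is left and takes about 1 to 7 N to move.
- lip_under (a point): Yellow ledge on the window's lower edge, moving with it: 45 mm deep (x), 280 mm wide (y), 10 mm thick, standing out from the pane to the robot. On top lies a yellow tread 4 mm thick, set 8 mm back from the front edge. The point: centre of its underside. Axes as the station's. Underside 150 mm above the table at window 0. Nothing stands beneath it; under the pane is a sill, its top 60 mm above the table.
- lip_front (a point): Middle of the lip's front edge, half-way through the yellow ledge (5 mm above its underside). This height is compared with the marker's.
- mark (a point): Orange marker clipped round the station's left upright (the +y one), 12 mm high, reaching 60 mm outwards (+y) from the upright's centre. The point is on the upright's axis, half-way up the marker. It is fixed at a height of 250 to 310 mm above the table, and never moves.
- stop_box: Grey box 80 x 80 x 50 mm, fixed on the table to the front left or front right of the station, with the stop button in a low yellow collar in the middle of its top. Origin: centre of its underside.
- stop_button (a joint): Travel of the red stop button in m: 0 is up, 0.006 fully down; a spring (5 N when fully down) brings it back. It counts as pressed beyond 0.004.
- stop_button_top (a point): Centre of the top face of the red button (40 mm across), which is pressed straight down.
- oil_bottle: White plastic bottle with red cap, 54 mm across, 130 mm high, standing loose on the table on the other side from the button. Origin: centre of its underside. Leave alone.
- screwdriver: Screwdriver with green handle, about 180 mm long, lying loose on the table in front of the station, across it. Leave alone.
- workpiece: Aluminium block 50 x 70 x 30 mm with a brass boss 20 mm high, lying loose in the vise behind the window. Origin: centre of its underside. Leave alone.

How it is judged:
By the outcome, as a careful person would: the job done as asked, in the order asked, and still so for the second after the job is handed in, with the robot touching nothing.
It also fails if it takes over 53 s, if anything falls off the work surface, if the arm or the gripper's body presses on something with over 40 N, if the wrist force passes 120 N, or if a joint passes its speed limit or range.

ROBOT

A 7-joint arm with a two-finger parallel gripper is mounted at the origin on the work surface. World frame = base frame: x ahead of the robot, y to its left, z up, the work surface at z = 0. Lengths are in m, angles in rad, forces in N, time in s.
With the tool pointing down it reaches from about 0.425 to 0.925 m from the base axis. Payload 6.8 kg.
Tool frame: the origin (TCP) lies at the very end of the fingers, on their centre line; the grasp point (between the pads) lies 19 mm behind it (r.grip_depth is the distance from the TCP to the grasp point, in m); z points along the fingers, y is the direction in which the jaws open and shut (so a half turn about z gives the same grasp; the last joint's range is limited). The gripper opens to 85 mm and grips with 20 to 120 N. Pads are 22 mm wide; open, the fingers measure 114 mm over their backs; the gripper's body (76 mm by 85 mm) begins 54 mm behind the grasp point. The pads swing forward as they close: fully open they stand 13 mm farther back than shut.
Start: joints at [-1.368, 0.477, 0.022, 1.555, -0.011, 1.109, -0.083], TCP at [0.206, 0.643, 0.231] pointing down, gripper open.
Joint ranges: [-2.96, 2.96], [-0.34, 2.1], [-1.41, 1.46], [0.24, 2.44], [-1.37, 4.51], [0.17, 1.92], [-2.96, 2.96]. Speed limits (rad/s): [2.39, 2.39, 3.14, 3.14, 3.14, 3.14, 3.14].

INTERFACE

Orientations are given as a rotation vector (axis times angle).
In Python, from bench import status, eyes, workorder, spotter, r gives the robot as it stands.
- The arm moves only by the tool drive_tool, never from a script. Its argument "commands" is a list of rows, each an object of numbers: "rx", "ry", "rz": the turn, a rotation vector about the world's x, y, z normalised to -1 to 1, where 1 is 8 degrees; "tx", "ty", "tz": the shift along the world's x, y, z normalised to -1 to 1, where 1 is 20 mm; "grip": the closure, from -1 (fully open) to 1 (shut). A call has 1 to 10 rows; each row shifts and turns the commanded pose from where the row before left it; what a row does not reach is not made up. A row lasts 1/8 s, in which the tool goes at most 62.5 mm and 10.7 degrees, less where a joint would pass 70% of its speed; a pose out of reach is approached as far as the arm can. A call with a number of a shift or a turn outside -1 to 1 is refused whole. A call with a gripper value outside its range is refused whole. The fingers move at their own pace and stop on an object; "grip_force" is the grip in N (left out, the last holds). Time passes only in rows, so rows that do not move let the fingers close. It gives the time, the measured TCP pose, the force and the opening at its end, in the units of the state.
- status.get_obs(): the state, without advancing time (a new reading comes with each control period).
- eyes.grab_frame(name): name is "side" or "top"; returns a dict with "frame" (420x560x3 uint8, blue, green, red), "range_z" (420x560 float32, m along the optical axis (not along the pixel's ray), 0 where there is no reading), "fx", "fy", "cx", "cy" (pixels), "dist_coeffs" ([k1, k2, p1, p2, k3] as OpenCV has them; the pictures are not rectified), "T" (4x4, takes a point from camera to world coordinates). Camera axes: x right, y down, z forward; pixel columns grow to the right and rows downward; lengths in m; the calibration is good to about 2 mm. A picture is of the moment at which its call begins.
- workorder.hand_in(): hands the job in, once; it reports no verdict.
Trained networks look in the newest picture that a camera, given by its name, has taken for a name from the list of things; names that differ only in an ending like _2 or _b are one class to them, and where a whole thing is asked for, a point or a joint stands for the part that bears it (a point fixed in the world has none). Each returns a list of dicts, best first, with "confidence" (0 to 1); they miss things now and then, are a little off and sometimes report something else, mostly with a low value. They report only what shows in the picture. A call takes as long as a camera call.
- spotter.boxes_of(camera, target): "position" ([column, row] as shares, 0 to 1, of the picture: columns of its width, rows of its height, amid what is visible of it).
- spotter.masks_of(camera, target): "mask" (420x560 bool, what is visible of it) and "position" ([column, row] as shares, 0 to 1, of the picture: columns of its width, rows of its height, amid what is visible of it).
The state is a dict: "clock": time; "joints": joint angles; "qvel": joint speeds; "tau": joint torques, N m; "tcp_pos": TCP position; "orientation": TCP orientation; "contact_force": force on the tool from outside, world axes, zero at the start; "moment": the same for the moment, N m; "grip_width": finger opening in m.
Only numpy, scipy, OpenCV 4.12 (cv2) and the standard library are available. Lean on these libraries where they do the work, as an engineer would, in place of code of your own. Each camera call takes 0.05 s, during which the arm holds its last target.

## Working session

There is one attempt and no reset: what is moved stays moved. The work goes in short steps, Python scripts to look and compute and a tool call to move; the robot and the scene stay as the last step left them, time stands still between calls to the robot, and variables do not carry over. Pictures are saved under pics/ and viewed, and the job is handed in when it is done.

Besides the shell and the picture viewer there is one more tool, called after "Call:" as a command line: name --argument value ..., lists and objects as JSON in quotes. drive_tool: Moves the arm, as the interface text tells. Scaled input: -1 to 1 covers 20 mm each way for a shift and 8 degrees each way for a turn. Its arguments: {"type":"object","properties":{"commands":{"type":"array","items":{"type":"object","properties":{"rx":{"type":"number"},"ry":{"type":"number"},"rz":{"type":"number"},"tx":{"type":"number"},"ty":{"type":"number"},"tz":{"type":"number"},"grip":{"type":"number"}}}},"grip_force":{"type":"number"}},"required":["commands"]}

```bash
mkdir -p pics
cat > h.py <<'E'
import numpy as np,cv2
from bench import status, eyes, workorder, spotter, r
def world(f,mask=None,pts=None):
    K=np.array([[f['fx'],0,f['cx']],[0,f['fy'],f['cy']],[0,0,1]]);d=np.array(f['dist_coeffs'])
    if pts is None:
        v,u=np.nonzero(mask&(f['range_z']>0)); pts=np.c_[u,v]
    pts=np.asarray(pts,float)
    z=f['range_z'][pts[:,1].astype(int),pts[:,0].astype(int)]
    n=cv2.undistortPoints(pts.reshape(-1,1,2),K,d).reshape(-1,2)
    P=np.c_[n*z[:,None],z]; T=np.array(f['T'])
    return P@T[:3,:3].T+T[:3,3],pts
E
python3 - <<'E'
from h import *
o=status.get_obs();print({k:np.round(v,3) for k,v in o.items()})
for c in ['side','top']:
    f=eyes.grab_frame(c);cv2.imwrite(f'pics/{c}0.png',f['frame']);print(c,np.round(f['T'],3).tolist())
    for t in ['station','lip_under','stop_button','stop_box','mark','oil_bottle','screwdriver','window']:
        try:
            m=spotter.masks_of(c,t)
            for q in m[:2]:
                P,_=world(f,q['mask']);print(c,t,round(q['confidence'],2),np.round(np.array(q['position'])*[560,420]),len(P),np.round(np.median(P,0),3) if len(P) else'', np.round(np.percentile(P,[3,97],axis=0),3).tolist() if len(P) else '')
        except Exception as e: print(c,t,e)
E
```

```text
{'clock': np.float64(0.0), 'joints': array([-1.368,  0.478,  0.022,  1.556, -0.012,  1.109, -0.083]), 'qvel': array([ 0.001,  0.   , -0.001,  0.   ,  0.   ,  0.   , -0.001]), 'tau': array([-1.0000e-03, -5.9645e+01,  1.6080e+00, -2.8120e+01,  1.3000e-02,
        9.0000e-03,  0.0000e+00]), 'tcp_pos': array([0.206, 0.642, 0.23 ]), 'orientation': array([-4.860e-01, -3.104e+00,  3.000e-03]), 'contact_force': array([ 0.257, -0.664,  0.14 ]), 'moment': array([-0.039, -0.033, -0.03 ]), 'grip_width': np.float64(0.085)}
side [[0.88, 0.29, -0.376, 0.943], [0.475, -0.529, 0.703, -0.593], [0.005, -0.797, -0.603, 0.716], [0.0, 0.0, 0.0, 1.0]]
side station 0.76 [344. 258.] 23949 [ 0.769 -0.013  0.09 ] [[0.679, -0.134, 0.017], [0.935, 0.243, 0.483]]
side station 0.41 [205. 261.] 332 [ 0.418 -0.049  0.021] [[0.384, -0.09, -0.001], [0.427, 0.02, 0.026]]
side lip_under 0.89 [320. 195.] 1820 [0.69  0.051 0.249] [[0.66, -0.089, 0.181], [0.708, 0.199, 0.308]]
side stop_button 0.6 [319. 193.] 1785 [0.69  0.051 0.248] [[0.661, -0.087, 0.182], [0.705, 0.198, 0.307]]
side stop_button 0.51 [135. 326.] 283 [ 0.
[... 1450 characters left out ...]
 0.58 [377. 283.] 549 [ 0.439 -0.295  0.049] [[0.409, -0.349, 0.013], [0.484, -0.271, 0.054]]
top mark 0.57 [161. 183.] 280 [0.669 0.264 0.267] [[0.657, 0.222, 0.26], [0.688, 0.285, 0.271]]
top oil_bottle 0.74 [173. 287.] 416 [0.43  0.267 0.09 ] [[0.408, 0.251, 0.016], [0.454, 0.296, 0.133]]
top oil_bottle 0.71 [158. 184.] 343 [0.667 0.263 0.267] [[0.657, 0.215, 0.0], [0.723, 0.338, 0.303]]
top screwdriver 0.61 [289. 292.] 326 [ 0.408 -0.039  0.023] [[0.396, -0.085, 0.011], [0.422, 0.073, 0.028]]
top window 0.62 [249. 183.] 4342 [0.678 0.055 0.196] [[0.638, -0.085, 0.184], [0.703, 0.194, 0.309]]
top window 0.62 [158. 186.] 264 [0.669 0.263 0.267] [[0.657, 0.223, 0.26], [0.687, 0.285, 0.271]]
```

View pics/side0.png

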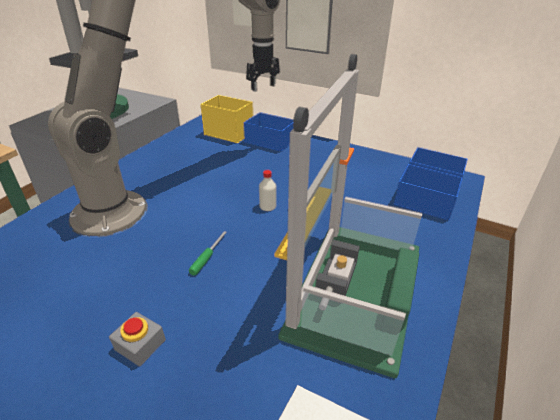

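View pics/top0.png

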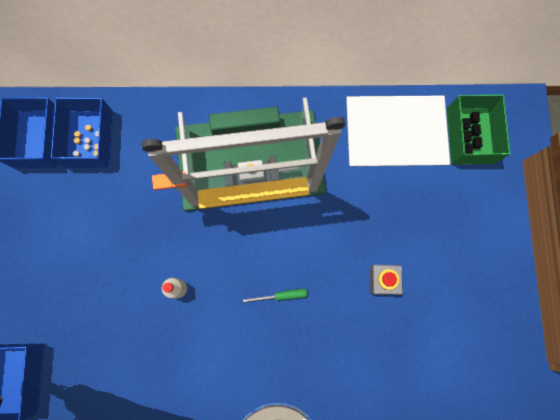

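The side view shows the button at (133,326), the lip along about (280,250)–(330,190), the marker at (347,156), the bottle at (268,190) and the screwdriver at (207,255). In the top view the button is at (389,280), the lip runs along row 190, and the marker is at (168,181). Next I'll measure these properly with colour masks.

Run:
```python
from h import *
print([a for a in dir(r) if a[0]!='_'])
for c in ['side','top']:
    f=eyes.grab_frame(c);hsv=cv2.cvtColor(f['frame'],cv2.COLOR_BGR2HSV);H,S,V=[hsv[...,i].astype(int) for i in range(3)]
    red=((H<6)|(H>174))&(S>150)&(V>80); yel=(H>18)&(H<32)&(S>130)&(V>80); ora=(H>=5)&(H<16)&(S>150)&(V>80)
    def rep(n,m,lo,hi):
        P,px=world(f,m); k=np.all((P>lo)&(P<hi),axis=1);P=P[k];
        print(c,n,len(P));
        if len(P): print('  med',np.round(np.median(P,0),4),'mean',np.round(P.mean(0),4),'p2/98',np.round(np.percentile(P,[2,98],axis=0),4).tolist())
        return P
    rep('button',red,[.38,-.4,.03],[.52,-.25,.1])
    L=rep('lip',yel,[.6,-.15,.1],[.75,.25,.35])
    rep('mark',ora,[.6,.15,.22],[.75,.35,.35])
    h,e=np.histogram(L[:,2],bins=np.arange(.14,.24,.004));print({round(b,3):int(n) for b,n in zip(e,h) if n})
    np.save(f'lip_{c}.npy',L)
    # lip front edge: per y bin min x
    for y in np.arange(-.09,.21,.03):
        k=abs(L[:,1]-y)<.006
        if k.any(): print('  y',round(y,3),'x',np.round(np.percentile(L[k,0],[3,97]),4),'z',np.round(np.median(L[k,2]),4))
```

```text
['Unreachable', 'grip_depth']
side button 243
  med [ 0.4523 -0.3143  0.0719] mean [ 0.4516 -0.3143  0.0716] p2/98 [[0.4331, -0.331, 0.0662], [0.4679, -0.2976, 0.0742]]
side lip 190
  med [ 0.6707 -0.0752  0.1883] mean [ 0.6731 -0.068   0.1955] p2/98 [[0.6562, -0.0902, 0.18], [0.7035, -0.0006, 0.2789]]
side mark 76
  med [0.6903 0.2259 0.266 ] mean [0.6902 0.2354 0.2649] p2/98 [[0.681, 0.2064, 0.2573], [0.6979, 0.2814, 0.2686]]
{np.float64(0.176): 4, np.float64(0.18): 18, np.float64(0.184): 70, np.float64(0.188): 78, np.float64(0.192): 2}
  y -0.09 x [0.6625 0.6873] z 0.1845
  y -0.06 x [0.6586 0.6744] z 0.1896
  y -0.03 x [0.6543 0.7044] z 0.1863
  y 0.0 x [0.6993 0.7001] z 0.2766
top button 140
  med [ 0.4471 -0.3097  0.0722] mean [ 0.4473 -0.3096  0.0722] p2/98 [[0.431, -0.3253, 0.0679], [0.4632, -0.2932, 0.0766]]
top lip 2001
  med [0.663  0.0554 0.1897] mean [0.6633 0.0543 0.1894] p2/98 [[0.6325, -0.0788, 0.1835], [0.6948, 0.186, 0.1945]]
top mark 95
  med [0.664  0.2462 0.2675] mean [0.6678 0.2477 0.2697] p2/98 [[0.6574, 0.2106, 0.2634], [0.6902, 0.2838, 0.3176]]
{np.float64(0.18): 64, np.float64(0.184): 498, np.float64(0.188): 1097, np.float64(0.192): 334, np.float64(0.196): 8}
  y -0.09 x [0.6592 0.6784] z 0.1857
  y -0.06 x [0.6558 0.6994] z 0.1896
  y -0.03 x [0.6517 0.6946] z 0.1898
  y 0.0 x [0.6488 0.6923] z 0.1897
  y 0.03 x [0.6445 0.6878] z 0.1898
  y 0.06 x [0.6415 0.685 ] z 0.19
  y 0.09 x [0.6374 0.6801] z 0.1896
  y 0.12 x [0.6351 0.6777] z 0.1906
  y 0.15 x [0.6305 0.6734] z 0.1897
  y 0.18 x [0.6275 0.6707] z 0.1899
```

Call:
drive_tool --commands '[{"tx": 0.8,"ty": -0.9,"grip": 1},{"tx": 0.8,"ty": -0.9,"grip": 1},{"tx": 0.8,"ty": -0.9,"grip": 1},{"tx": 0.8,"ty": -0.9,"grip": 1},{"tx": 0.8,"ty": -0.9,"grip": 1},{"tx": 0.8,"ty": -0.9,"grip": 1},{"tx": 0.8,"ty": -0.9,"grip": 1},{"tx": 0.8,"ty": -0.9,"grip": 1},{"tx": 0.8,"ty": -0.9,"grip": 1},{"tx": 0.8,"ty": -0.9,"grip": 1}]'

```text
validation failed for argument at $.co...
```

Call:
drive_tool --commands '[{"tx": 0.8,"ty": -0.9,"tz": 0,"rx": 0,"ry": 0,"rz": 0,"grip": 1},{"tx": 0.8,"ty": -0.9,"tz": 0,"rx": 0,"ry": 0,"rz": 0,"grip": 1}]'

```text
clock: 1.25
tcp_pos: [0.2402, 0.6049, 0.2312]
orientation: [0.487, 3.103, -0.001]
contact_force: [1.0, -0.2, -0.1]
grip_width: 0.0518
```

Call:
drive_tool --commands '[{"tx": 0.8,"ty": -1,"tz": 0,"rx": 0,"ry": 0,"rz": 0,"grip": 1},{"tx": 0.8,"ty": -1,"tz": 0,"rx": 0,"ry": 0,"rz": 0,"grip": 1},{"tx": 0.8,"ty": -1,"tz": 0,"rx": 0,"ry": 0,"rz": 0,"grip": 1},{"tx": 0.8,"ty": -1,"tz": 0,"rx": 0,"ry": 0,"rz": 0,"grip": 1},{"tx": 0.8,"ty": -1,"tz": 0,"rx": 0,"ry": 0,"rz": 0,"grip": 1},{"tx": 0.8,"ty": -1,"tz": 0,"rx": 0,"ry": 0,"rz": 0,"grip": 1},{"tx": 0.8,"ty": -1,"tz": 0,"rx": 0,"ry": 0,"rz": 0,"grip": 1},{"tx": 0.8,"ty": -1,"tz": 0,"rx": 0,"ry": 0,"rz": 0,"grip": 1},{"tx": 0.8,"ty": -1,"tz": 0,"rx": 0,"ry": 0,"rz": 0,"grip": 1},{"tx": 0.8,"ty": -1,"tz": 0,"rx": 0,"ry": 0,"rz": 0,"grip": 1}]'

```text
clock: 2.5
tcp_pos: [0.3994, 0.4047, 0.2315]
orientation: [0.488, 3.103, 0.0]
contact_force: [-0.4, 0.2, -0.4]
grip_width: 0.0001
```

Call:
drive_tool --commands '[{"tx": 0.5,"ty": -1,"tz": 0,"rx": 0,"ry": 0,"rz": 0,"grip": 1},{"tx": 0.5,"ty": -1,"tz": 0,"rx": 0,"ry": 0,"rz": 0,"grip": 1},{"tx": 0.5,"ty": -1,"tz": 0,"rx": 0,"ry": 0,"rz": 0,"grip": 1},{"tx": 0.5,"ty": -1,"tz": 0,"rx": 0,"ry": 0,"rz": 0,"grip": 1},{"tx": 0.5,"ty": -1,"tz": 0,"rx": 0,"ry": 0,"rz": 0,"grip": 1},{"tx": 0.5,"ty": -1,"tz": 0,"rx": 0,"ry": 0,"rz": 0,"grip": 1},{"tx": 0.5,"ty": -1,"tz": 0,"rx": 0,"ry": 0,"rz": 0,"grip": 1},{"tx": 0.5,"ty": -1,"tz": 0,"rx": 0,"ry": 0,"rz": 0,"grip": 1},{"tx": 0,"ty": -1,"tz": 0,"rx": 0,"ry": 0,"rz": 0,"grip": 1},{"tx": 0,"ty": -1,"tz": 0,"rx": 0,"ry": 0,"rz": 0,"grip": 1}]'

```text
clock: 3.75
tcp_pos: [0.478, 0.2051, 0.2313]
orientation: [-0.487, -3.103, -0.0]
contact_force: [-0.4, -0.2, -0.4]
grip_width: -0.0005
```

Call:
drive_tool --commands '[{"tx": 0,"ty": -1,"tz": 0,"rx": 0,"ry": 0,"rz": 0,"grip": 1},{"tx": 0,"ty": -1,"tz": 0,"rx": 0,"ry": 0,"rz": 0,"grip": 1},{"tx": 0,"ty": -1,"tz": 0,"rx": 0,"ry": 0,"rz": 0,"grip": 1},{"tx": 0,"ty": -1,"tz": 0,"rx": 0,"ry": 0,"rz": 0,"grip": 1},{"tx": 0,"ty": -1,"tz": 0,"rx": 0,"ry": 0,"rz": 0,"grip": 1},{"tx": 0,"ty": -1,"tz": 0,"rx": 0,"ry": 0,"rz": 0,"grip": 1},{"tx": 0,"ty": -1,"tz": 0,"rx": 0,"ry": 0,"rz": 0,"grip": 1},{"tx": 0,"ty": -1,"tz": 0,"rx": 0,"ry": 0,"rz": 0,"grip": 1},{"tx": 0,"ty": -1,"tz": 0,"rx": 0,"ry": 0,"rz": 0,"grip": 1},{"tx": 0,"ty": -1,"tz": 0,"rx": 0,"ry": 0,"rz": 0,"grip": 1}]'

```text
clock: 5.0
tcp_pos: [0.4782, 0.0054, 0.2313]
orientation: [0.486, 3.104, 0.0]
contact_force: [0.8, -0.4, -0.0]
grip_width: -0.0002
```

Call:
drive_tool --commands '[{"tx": 0,"ty": -1,"tz": 0,"rx": 0,"ry": 0,"rz": 0,"grip": 1},{"tx": 0,"ty": -1,"tz": 0,"rx": 0,"ry": 0,"rz": 0,"grip": 1},{"tx": 0,"ty": -1,"tz": 0,"rx": 0,"ry": 0,"rz": 0,"grip": 1},{"tx": 0,"ty": -1,"tz": 0,"rx": 0,"ry": 0,"rz": 0,"grip": 1},{"tx": 0,"ty": -1,"tz": 0,"rx": 0,"ry": 0,"rz": 0,"grip": 1},{"tx": 0,"ty": -1,"tz": 0,"rx": 0,"ry": 0,"rz": 0,"grip": 1},{"tx": 0,"ty": -1,"tz": 0,"rx": 0,"ry": 0,"rz": 0,"grip": 1},{"tx": 0,"ty": -1,"tz": 0,"rx": 0,"ry": 0,"rz": 0,"grip": 1},{"tx": -0.3,"ty": -1,"tz": 0,"rx": 0,"ry": 0,"rz": 0,"grip": 1},{"tx": -0.3,"ty": -1,"tz": 0,"rx": 0,"ry": 0,"rz": 0,"grip": 1}]'

```text
clock: 6.25
tcp_pos: [0.4658, -0.1944, 0.2313]
orientation: [-0.486, -3.104, -0.0]
contact_force: [-0.9, 0.7, -0.7]
grip_width: 0.0001
```

Call:
drive_tool --commands '[{"tx": -0.3,"ty": -1,"tz": 0,"rx": 0,"ry": 0,"rz": 0,"grip": 1},{"tx": -0.3,"ty": -1,"tz": -0.6,"rx": 0,"ry": 0,"rz": 0,"grip": 1},{"tx": -0.2,"ty": -1,"tz": -0.8,"rx": 0,"ry": 0,"rz": 0,"grip": 1},{"tx": 0,"ty": -1,"tz": -0.8,"rx": 0,"ry": 0,"rz": 0,"grip": 1},{"tx": 0,"ty": -1,"tz": -0.8,"rx": 0,"ry": 0,"rz": 0,"grip": 1},{"tx": 0,"ty": -0.85,"tz": -0.8,"rx": 0,"ry": 0,"rz": 0,"grip": 1},{"tx": 0,"ty": 0,"tz": -0.8,"rx": 0,"ry": 0,"rz": 0,"grip": 1},{"tx": 0,"ty": 0,"tz": -0.8,"rx": 0,"ry": 0,"rz": 0,"grip": 1},{"tx": 0,"ty": 0,"tz": -0.8,"rx": 0,"ry": 0,"rz": 0,"grip": 1},{"tx": 0,"ty": 0,"tz": 0,"rx": 0,"ry": 0,"rz": 0,"grip": 1}]'

```text
clock: 7.5
tcp_pos: [0.4498, -0.3092, 0.106]
orientation: [-0.484, -3.101, -0.002]
contact_force: [-0.1, 1.0, 0.0]
grip_width: -0.0002
```

Call:
drive_tool --commands '[{"tx": 0,"ty": -0.05,"tz": -0.8,"rx": 0,"ry": 0,"rz": 0,"grip": 1},{"tx": 0,"ty": 0,"tz": -0.8,"rx": 0,"ry": 0,"rz": 0,"grip": 1},{"tx": 0,"ty": 0,"tz": -0.1,"rx": 0,"ry": 0,"rz": 0,"grip": 1},{"tx": 0,"ty": 0,"tz": -0.1,"rx": 0,"ry": 0,"rz": 0,"grip": 1},{"tx": 0,"ty": 0,"tz": -0.1,"rx": 0,"ry": 0,"rz": 0,"grip": 1},{"tx": 0,"ty": 0,"tz": 0,"rx": 0,"ry": 0,"rz": 0,"grip": 1}]'

```text
clock: 8.25
tcp_pos: [0.4503, -0.3113, 0.0695]
orientation: [-0.486, -3.104, -0.0]
contact_force: [-2.0, 0.7, 2.6]
grip_width: -0.0001
```

Call:
drive_tool --commands '[{"tx": 0,"ty": 0,"tz": -0.1,"rx": 0,"ry": 0,"rz": 0,"grip": 1},{"tx": 0,"ty": 0,"tz": -0.1,"rx": 0,"ry": 0,"rz": 0,"grip": 1},{"tx": 0,"ty": 0,"tz": 0,"rx": 0,"ry": 0,"rz": 0,"grip": 1}]'

```text
clock: 8.62
tcp_pos: [0.4504, -0.3114, 0.066]
orientation: [0.487, 3.103, 0.001]
contact_force: [-3.5, 2.6, 12.0]
grip_width: 0.0001
```

Call:
drive_tool --commands '[{"tx": 0,"ty": 0,"tz": 0.5,"rx": 0,"ry": 0,"rz": 0,"grip": 1},{"tx": 0,"ty": 0,"tz": 1,"rx": 0,"ry": 0,"rz": 0,"grip": 1},{"tx": 0.3,"ty": 0.9,"tz": 1,"rx": 0,"ry": 0,"rz": 0.4,"grip": 1},{"tx": 0.3,"ty": 0.9,"tz": 1,"rx": 0,"ry": 0,"rz": 0.4,"grip": 1},{"tx": 0.3,"ty": 0.9,"tz": 1,"rx": 0,"ry": 0,"rz": 0.4,"grip": 1},{"tx": 0.3,"ty": 0.9,"tz": 1,"rx": 0,"ry": 0,"rz": 0.4,"grip": 1},{"tx": 0.3,"ty": 0.9,"tz": 1,"rx": 0,"ry": 0,"rz": 0.4,"grip": 1},{"tx": 0.3,"ty": 0.9,"tz": 1,"rx": 0,"ry": 0,"rz": 0.4,"grip": 1},{"tx": 0.3,"ty": 0.9,"tz": 1,"rx": 0,"ry": 0,"rz": 0.4,"grip": 1},{"tx": 0.3,"ty": 0.9,"tz": 0.5,"rx": 0,"ry": 0,"rz": 0.36,"grip": 1}]'

```text
clock: 9.88
tcp_pos: [0.4994, -0.1668, 0.2465]
orientation: [-0.208, 3.132, -0.001]
contact_force: [0.9, 0.2, 0.0]
grip_width: 0.0
```

Call:
drive_tool --commands '[{"tx": 0.3,"ty": 1,"tz": 0,"rx": 0,"ry": 0,"rz": 0,"grip": 1},{"tx": 0.3,"ty": 1,"tz": 0,"rx": 0,"ry": 0,"rz": 0,"grip": 1},{"tx": 0.3,"ty": 1,"tz": 0,"rx": 0,"ry": 0,"rz": 0,"grip": 1},{"tx": 0.3,"ty": 1,"tz": 0,"rx": 0,"ry": 0,"rz": 0,"grip": 1},{"tx": 0.3,"ty": 1,"tz": 0,"rx": 0,"ry": 0,"rz": 0,"grip": 1},{"tx": 0.3,"ty": 1,"tz": 0,"rx": 0.07,"ry": -0.5,"rz": 0,"grip": 1},{"tx": 0.3,"ty": 1,"tz": 0,"rx": 0.07,"ry": -0.5,"rz": 0,"grip": 1},{"tx": 0.3,"ty": 1,"tz": 0,"rx": 0.07,"ry": -0.5,"rz": 0,"grip": 1},{"tx": 0.3,"ty": 1,"tz": 0,"rx": 0.07,"ry": -0.5,"rz": 0,"grip": 1},{"tx": 0,"ty": 1,"tz": 0,"rx": 0.13,"ry": -1,"rz": 0,"grip": 1}]'

```text
clock: 11.12
tcp_pos: [0.5541, 0.0342, 0.246]
orientation: [-0.178, 2.708, 0.042]
contact_force: [-1.4, -0.3, -0.5]
grip_width: -0.0001
```

Run:
```python
from h import *
from scipy.spatial.transform import Rotation as R
o=status.get_obs();print(np.round(o['joints'],3),o['tcp_pos'],'\n',R.from_rotvec(o['orientation']).as_matrix().round(3),o['clock'])
```

```text
[-0.433  0.059  0.259  2.161  0.003  0.495  1.523] [0.55408761 0.03415846 0.24601188] 
 [[-0.902 -0.132  0.412]
 [-0.119  0.991  0.057]
 [-0.415  0.002 -0.91 ]] 11.125
```

Call:
drive_tool --commands '[{"tx": 0.1,"ty": 0.2,"tz": -0.8,"rx": 0.13,"ry": -0.99,"rz": 0,"grip": 1},{"tx": 0.1,"ty": 0.2,"tz": -0.8,"rx": 0.13,"ry": -0.99,"rz": 0,"grip": 1},{"tx": 0.1,"ty": 0.2,"tz": -0.8,"rx": 0.13,"ry": -0.99,"rz": 0,"grip": 1},{"tx": 0.1,"ty": 0,"tz": -0.8,"rx": 0,"ry": 0,"rz": 0,"grip": 1}]'

```text
clock: 11.62
tcp_pos: [0.5532, 0.0096, 0.1942]
orientation: [-0.146, 2.557, -0.062]
contact_force: [0.8, -0.7, 0.4]
grip_width: 0.0004
```

```bash
cat > s.py <<'E'
from h import *
from scipy.spatial.transform import Rotation as R
o=status.get_obs();print(np.round(o['joints'],3),o['tcp_pos'],'\n',R.from_rotvec(o['orientation']).as_matrix().round(3),o['clock'],o['contact_force'].round(1))
E
python3 s.py
```

```text
[-0.151  0.114 -0.056  2.316  0.751  0.193  0.776] [0.55321149 0.00955319 0.19421519] 
 [[-0.831 -0.091  0.549]
 [-0.117  0.993 -0.013]
 [-0.544 -0.075 -0.836]] 11.625 [ 0.8 -0.7  0.4]
```

```bash
cat > fk.py <<'E'
import numpy as np, itertools
from scipy.spatial.transform import Rotation as R
from scipy.optimize import least_squares
S=[([-1.368,.4775,.022,1.5555,-.0115,1.109,-.083],[.206,.6425,.2305],[-.486,-3.104,.003]),
([-.433,.059,.259,2.161,.003,.495,1.523],[.5541,.0342,.2460],[-.178,2.708,.042]),
([-.151,.114,-.056,2.316,.751,.193,.776],[.5532,.0096,.1942],None)]
M3=np.array([[-.831,-.091,.549],[-.117,.993,-.013],[-.544,-.075,-.836]])
Rs=[R.from_rotvec(S[0][2]).as_matrix(),R.from_rotvec(S[1][2]).as_matrix(),M3]
rz=lambda a:R.from_euler('z',a).as_matrix(); ry=lambda a:R.from_euler('y',a).as_matrix()
e=np.array
def fk(q,p,s):
    d1,L1,a,L2,b,Lt,y0,y7=p; q=np.asarray(q)*s
    A=rz(q[0]+y0);P=e([0,0,d1]);A=A@ry(q[1]);P=P+A@e([0,0,L1]);A=A@rz(q[2]);P=P+A@e([a,0,0]);A=A@ry(q[3]);P=P+A@e([-a,0,L2]);A=A@rz(q[4]);A=A@ry(q[5]);P=P+A@e([b,0,Lt]);A=A@rz(q[6]+y7);return P,A
if __name__=='__main__':
    out=[]
    for s1,s3,s5,s7 in itertools.product([1,-1],repeat=4):
      s=e([s1,1,s3,1,s5,1,s7])
      for y0 in [0,1.57,3.14,-1.57]:
       for y7 in [0,1.57,3.14,-1.57]:
        def res(p):
            v=[]
            for (q,t,_),Rm in zip(S,Rs):
                P,A=fk(q,p,s);v+=list((P-t)*5)+list((A-Rm).ravel())
            return e(v+list((p[:6]-[.35,.4,0,.4,0,.3])*.002))
        r=least_squares(res,[.35,.4,0,.4,0,.3,y0,y7]);out.append((r.cost,s.tolist(),r.x.round(3).tolist()))
    out.sort(key=lambda x:x[0])
    for o in out[:5]:print(o)
E
python3 fk.py
```

```text
(np.float64(0.005666750298708316), [-1, 1, -1, 1, -1, 1, -1], [0.363, 0.565, -0.03, 0.508, -0.001, 0.392, -0.095, 1.484])
(np.float64(0.005666750298708318), [-1, 1, -1, 1, -1, 1, -1], [0.363, 0.565, -0.03, 0.508, -0.001, 0.392, -0.095, 1.484])
(np.float64(0.00566675029870832), [-1, 1, -1, 1, -1, 1, -1], [0.363, 0.565, -0.03, 0.508, -0.001, 0.392, -0.095, 1.484])
(np.float64(0.00566675029870833), [-1, 1, -1, 1, -1, 1, -1], [0.363, 0.565, -0.03, 0.508, -0.001, 0.392, -0.095, 1.484])
(np.float64(0.005666750298708334), [-1, 1, -1, 1, -1, 1, -1], [0.363, 0.565, -0.03, 0.508, -0.001, 0.392, -0.095, -4.799])
```

```bash
cat > ik.py <<'E'
from fk import *
s=e([-1,1,-1,1,-1,1,-1]);
def res0(x):
    v=[]
    for (q,t,_),Rm in zip(S,Rs):
        P,A=fk(e(q)+e([0,x[8],x[9],x[10],x[11],x[12],0]),x[:8],s);v+=list((P-t)*5)+list((A-Rm).ravel())
    return e(v+list((x[:6]-[.35,.55,0,.5,0,.39])*.01)+list(x[8:]*.01))
r0=least_squares(res0,[.36,.56,0,.5,0,.39,-.09,1.484]+[0]*5);print(r0.cost,r0.x.round(3));X=r0.x
print(res0(X).round(3)[:36].reshape(3,12))
lo=e([-2.96,-.34,-1.41,.24,-1.37,.17,-2.96])+.03;hi=e([2.96,2.1,1.46,2.44,4.51,1.92,2.96])-.03
def F(q): return fk(e(q)+e([0,X[8],X[9],X[10],X[11],X[12],0]),X[:8],s)
def ik(t,A,seed):
    f=lambda q:(lambda PA:np.r_[(PA[0]-t)*5,(PA[1]-A).ravel(),(q-seed)*.002])(F(q))
    r=least_squares(f,np.clip(seed,lo+.01,hi-.01),bounds=(lo,hi));P,B=F(r.x);return r.x,np.linalg.norm(P-t),np.degrees(np.linalg.norm((R.from_matrix(A@B.T)).as_rotvec()))
if __name__=='__main__':
    rng=np.random.default_rng(0);q0=e(S[2][0])
    for psi in [7.5,-20,35,50]:
     for th in [25,35,45,55]:
      for z in [.15,.25]:
        c,sn=np.cos(np.radians(psi)),np.sin(np.radians(psi));ct,st=np.cos(np.radians(th)),np.sin(np.radians(th))
        zz=e([ct*c,ct*sn,-st]);yy=e([-sn,c,0]);A=np.c_[np.cross(yy,zz),yy,zz]
        best=min((ik(e([.665,.055,z]),A,np.clip(q0+sc*rng.normal(size=7),lo+.01,hi-.01)) for sc in [0,.3,.3,.8,.8,1.2]),key=lambda b:b[1]*300+b[2])
        print(psi,th,z,'err',round(best[1]*1e3,1),round(best[2],1),best[0].round(2))
E
python3 ik.py
```

```text
0.0020239640342920705 [ 0.347  0.58   0.014  0.493  0.013  0.398 -0.024  1.421 -0.05   0.099
  0.127 -0.053 -0.088]
[[ 0.007 -0.002  0.006 -0.002 -0.007  0.    -0.007  0.002  0.016  0.005
   0.015  0.   ]
 [-0.01   0.011 -0.006  0.002  0.021  0.011  0.015  0.003 -0.018 -0.009
  -0.012  0.004]
 [ 0.009  0.007  0.    -0.013 -0.    -0.021 -0.006 -0.001 -0.012  0.022
  -0.012 -0.013]]
7.5 25 0.15 err 32.5 4.7 [-0.97  1.34  1.27  2.41  3.73  1.64 -2.93]
7.5 25 0.25 err 21.7 4.4 [-1.09  0.99  1.43  2.41  3.98  1.36 -2.85]
7.5 35 0.15 err 7.3 1.4 [-1.04  1.19  1.33  2.41  3.93  1.43 -2.93]
7.5 35 0.25 err 0.0 0.0 [ 0.98  0.52 -1.38  2.41  2.62  0.75 -0.92]
7.5 45 0.15 err 0.0 0.0 [ 0.88  0.82 -1.38  2.34  2.33  0.88 -0.54]
7.5 45 0.25 err 0.0 0.0 [ 1.01  0.38 -1.38  2.27  2.16  0.43 -0.56]
7.5 55 0.15 err 0.0 0.0 [ 0.56  0.45 -0.89  2.21  2.04  0.36 -0.45]
7.5 55 0.25 err 0.0 0.0 [ 0.69  0.24 -0.98  2.1   0.72  0.31  0.83]
-20 25 0.15 err 0.0 0.0 [-0.35  0.72 -0.32  2.38  2.32  1.34 -1.64]
-20 25 0.25 err 0.0 0.0 [-0.31  0.45 -0.37  2.37  2.19  1.15 -1.42]
-20 35 0.15 err 0.0 0.0 [-0.99  0.
[... 746 characters left out ...]
1.38  2.12 -0.21  0.22  2.47]
35 55 0.15 err 0.0 0.0 [ 0.92  0.61 -1.11  2.08  0.56  0.23  1.68]
35 55 0.25 err 0.0 0.0 [ 1.14  0.52 -1.38  2.01  0.33  0.44  1.83]
50 25 0.15 err 2.3 1.2 [ 1.36  1.32 -1.38  2.09  0.25  0.2   2.75]
50 25 0.25 err 19.9 8.5 [ 1.3   0.98 -1.38  1.99 -0.24  0.43  2.93]
50 35 0.15 err 0.0 0.0 [ 1.28  1.11 -1.38  2.1   0.65  0.21  2.18]
50 35 0.25 err 0.0 0.0 [ 1.08  0.57 -0.95  2.07 -1.14  0.64 -2.56]
50 45 0.15 err 0.0 0.0 [ 1.18  0.94 -1.35  2.05  0.62  0.32  2.06]
50 45 0.25 err 0.0 0.0 [ 1.24  0.71 -1.38  1.99 -0.06  0.46  2.6 ]
50 55 0.15 err 0.0 0.0 [-0.43  0.61  0.73  2.   -1.34  1.07 -2.63]
50 55 0.25 err 0.0 0.0 [ 1.15  0.65 -1.38  1.91  0.23  0.6   2.22]
```

```bash
cat > tgt.py <<'E'
import sys
from h import *
from scipy.spatial.transform import Rotation as R
psi,th=map(float,sys.argv[1:3]);t=np.array(list(map(float,sys.argv[3:6])))
c,sn=np.cos(np.radians(psi)),np.sin(np.radians(psi));ct,st=np.cos(np.radians(th)),np.sin(np.radians(th))
zz=np.array([ct*c,ct*sn,-st]);yy=np.array([-sn,c,0]);A=np.c_[np.cross(yy,zz),yy,zz]
o=status.get_obs();v=R.from_matrix(A@R.from_rotvec(o['orientation']).as_matrix().T).as_rotvec()
print('turn units',(np.degrees(v)/8).round(2),'shift units',((t-o['tcp_pos'])/.02).round(2),'joints',o['joints'].round(2),'F',o['contact_force'].round(1),'t',o['clock'])
print('tcp',o['tcp_pos'].round(4),'z axis',R.from_rotvec(o['orientation']).as_matrix()[:,2].round(3))
E
python3 tgt.py -20 40 0.59 0.05 0.125
```

```text
turn units [ 0.26 -2.18 -3.05] shift units [ 1.84  2.02 -3.46] joints [-0.15  0.11 -0.06  2.32  0.75  0.19  0.78] F [ 0.8 -0.7  0.4] t 11.625
tcp [0.5532 0.0096 0.1942] z axis [ 0.549 -0.013 -0.836]
```

Call:
drive_tool --commands '[{"tx": 0.2,"ty": 0.2,"tz": -0.2,"rx": 0.05,"ry": -0.1,"rz": -0.5,"grip": 1},{"tx": 0.2,"ty": 0.2,"tz": -0.2,"rx": 0.05,"ry": -0.1,"rz": -0.5,"grip": 1},{"tx": 0.2,"ty": 0.2,"tz": -0.4,"rx": 0.05,"ry": -0.2,"rz": -0.5,"grip": 1},{"tx": 0.2,"ty": 0.2,"tz": -0.4,"rx": 0.05,"ry": -0.3,"rz": -0.5,"grip": 1},{"tx": 0.2,"ty": 0.2,"tz": -0.4,"rx": 0.03,"ry": -0.3,"rz": -0.4,"grip": 1},{"tx": 0.2,"ty": 0.2,"tz": -0.4,"rx": 0.03,"ry": -0.3,"rz": -0.3,"grip": 1}]'

```text
clock: 12.38
tcp_pos: [0.575, 0.0326, 0.1561]
orientation: [0.308, 2.39, -0.147]
contact_force: [0.1, 0.1, 0.3]
grip_width: 0.0003
```

```bash
python3 tgt.py -20 40 0.59 0.05 0.125
```

```text
turn units [-0.16 -0.97 -0.6 ] shift units [ 0.75  0.87 -1.56] joints [-0.51  0.26  0.11  2.38  1.78  0.43 -0.77] F [0.1 0.1 0.3] t 12.375
tcp [0.575  0.0326 0.1561] z axis [ 0.645 -0.19  -0.74 ]
```

Call:
drive_tool --commands '[{"tx": 0.3,"ty": 0.25,"tz": -0.4,"rx": -0.04,"ry": -0.25,"rz": -0.15,"grip": 1},{"tx": 0.3,"ty": 0.25,"tz": -0.4,"rx": -0.04,"ry": -0.25,"rz": -0.15,"grip": 1},{"tx": 0.3,"ty": 0.25,"tz": -0.4,"rx": -0.04,"ry": -0.25,"rz": -0.15,"grip": 1},{"tx": 0.3,"ty": 0.2,"tz": -0.4,"rx": -0.04,"ry": -0.25,"rz": -0.15,"grip": 1},{"tx": 0,"ty": 0,"tz": 0,"rx": 0,"ry": 0,"rz": 0,"grip": 1}]'

```text
clock: 13.0
tcp_pos: [0.5984, 0.0515, 0.1231]
orientation: [0.393, 2.241, -0.186]
contact_force: [0.2, -0.1, -0.9]
grip_width: -0.0001
```

```bash
python3 tgt.py -20 40 0.661 0.06 0.125
python3 - <<'E'
from h import *
for c in ['side','top']:
    f=eyes.grab_frame(c);cv2.imwrite(f'pics/{c}1.png',cv2.resize(f['frame'][100:340,130:410],None,fx=2.8,fy=2.4))
E
```

```text
turn units [ 0.01 -0.   -0.01] shift units [3.13 0.42 0.1 ] joints [-0.53  0.43  0.01  2.37  1.98  0.69 -1.17] F [ 0.2 -0.1 -0.9] t 13.0
tcp [0.5984 0.0515 0.1231] z axis [ 0.72  -0.262 -0.643]
```

View pics/side1.png

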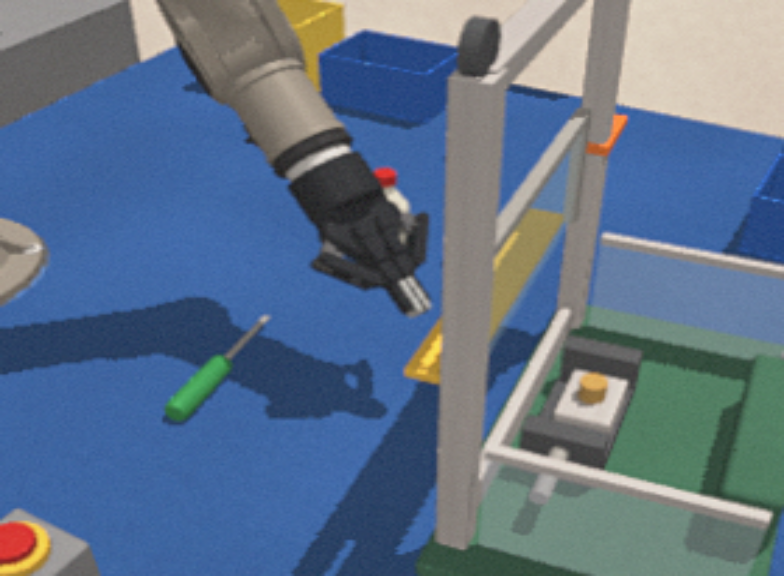

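View pics/top1.png

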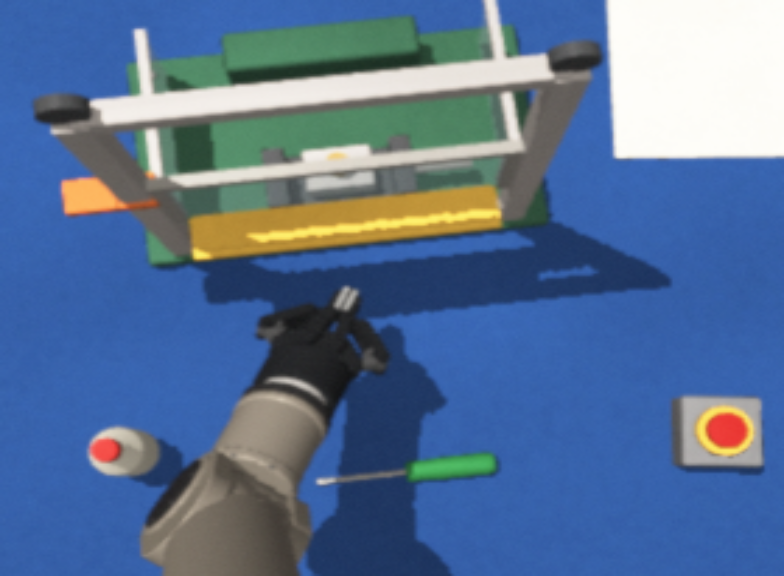

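The side crop shows the fingertips at (415,300), just in front of the lip. In the top crop the spread knuckles, at (270,325) and (375,355), are turned toward the lip. I'll roll the hand about 25° so the left knuckle clears the lip, then slide the tips underneath.

Call:
drive_tool --commands '[{"tx": 0,"ty": 0,"tz": -0.1,"rx": -0.45,"ry": 0.16,"rz": 0.4,"grip": 1},{"tx": 0,"ty": 0,"tz": -0.1,"rx": -0.45,"ry": 0.16,"rz": 0.4,"grip": 1},{"tx": 0,"ty": 0,"tz": 0,"rx": -0.45,"ry": 0.16,"rz": 0.4,"grip": 1},{"tx": 0,"ty": 0,"tz": 0,"rx": -0.45,"ry": 0.16,"rz": 0.4,"grip": 1},{"tx": 0,"ty": 0,"tz": 0,"rx": -0.45,"ry": 0.16,"rz": 0.4,"grip": 1},{"tx": 0.5,"ty": 0.05,"tz": 0,"rx": 0,"ry": 0,"rz": 0,"grip": 1},{"tx": 0.5,"ty": 0.05,"tz": 0,"rx": 0,"ry": 0,"rz": 0,"grip": 1},{"tx": 0.5,"ty": 0.05,"tz": 0,"rx": 0,"ry": 0,"rz": 0,"grip": 1},{"tx": 0.5,"ty": 0.05,"tz": 0,"rx": 0,"ry": 0,"rz": 0,"grip": 1}]'

```text
clock: 14.22
tcp_pos: [0.6398, 0.0544, 0.1206]
orientation: [-0.098, 2.295, -0.411]
contact_force: [-0.5, 0.5, 0.5]
grip_width: -0.0001
```

```bash
python3 tgt.py -20 40 0.660 0.06 0.120
```

```text
turn units [ 2.25 -0.78 -1.99] shift units [ 1.01  0.28 -0.03] joints [-0.57  0.48  0.11  2.29  2.01  0.63 -0.73] F [-0.5  0.5  0.5] t 14.225
tcp [0.6398 0.0544 0.1206] z axis [ 0.723 -0.263 -0.638]
```

Call:
drive_tool --commands '[{"tx": 0.5,"ty": 0.15,"tz": 0,"rx": 0,"ry": 0,"rz": 0,"grip": 1},{"tx": 0.5,"ty": 0.15,"tz": 0,"rx": 0,"ry": 0,"rz": 0,"grip": 1},{"tx": 0,"ty": 0,"tz": 0.2,"rx": 0,"ry": 0,"rz": 0,"grip": 1},{"tx": 0,"ty": 0,"tz": 0.2,"rx": 0,"ry": 0,"rz": 0,"grip": 1}]'

```text
clock: 14.72
tcp_pos: [0.6586, 0.0604, 0.1287]
orientation: [-0.099, 2.295, -0.412]
contact_force: [-0.6, 0.5, -0.4]
grip_width: 0.0002
```

Run:
```python
from h import *
for c in ['side','top']:
    f=eyes.grab_frame(c);cv2.imwrite(f'pics/{c}2.png',cv2.resize(f['frame'][110:310,160:400],None,fx=3,fy=3))
```

```text
(no output)
```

View pics/side2.png

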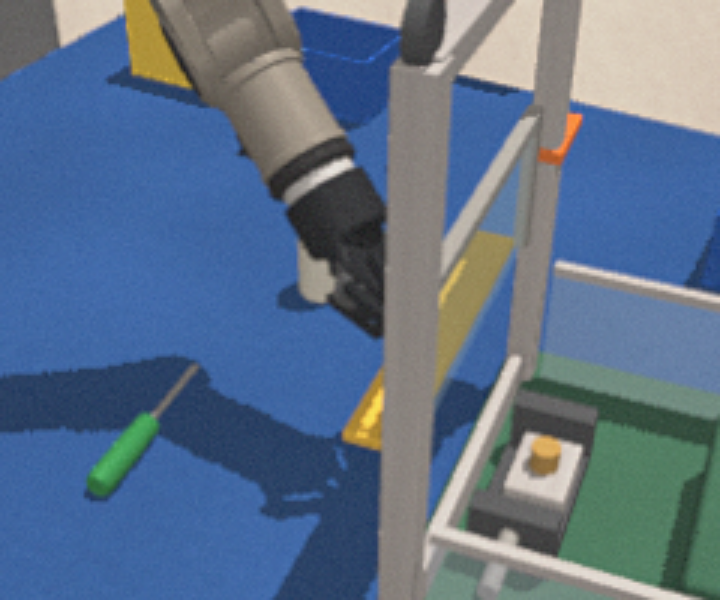

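View pics/top2.png

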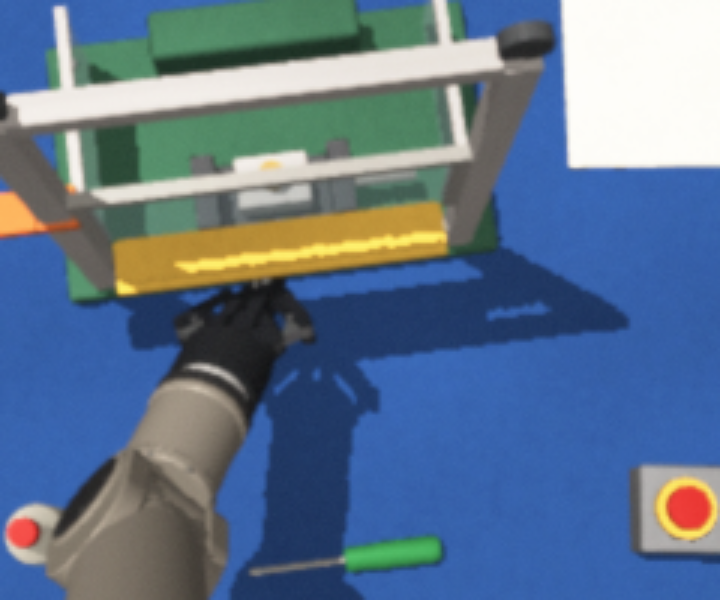

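In the top crop the tips pass under the lip at (262,283) and both knuckles are in front of it. I'll raise it now.

Call:
drive_tool --commands '[{"tx": 0,"ty": 0,"tz": 0.2,"rx": 0,"ry": 0,"rz": 0,"grip": 1},{"tx": 0,"ty": 0,"tz": 0.2,"rx": 0,"ry": 0,"rz": 0,"grip": 1},{"tx": 0,"ty": 0,"tz": 0.2,"rx": 0,"ry": 0,"rz": 0,"grip": 1},{"tx": 0,"ty": 0,"tz": 0.2,"rx": 0,"ry": 0,"rz": 0,"grip": 1},{"tx": 0,"ty": 0,"tz": 0.2,"rx": 0,"ry": 0,"rz": 0,"grip": 1},{"tx": 0,"ty": 0,"tz": 0.2,"rx": 0,"ry": 0,"rz": 0,"grip": 1},{"tx": 0,"ty": 0,"tz": 0.2,"rx": 0,"ry": 0,"rz": 0,"grip": 1},{"tx": 0,"ty": 0,"tz": 0.2,"rx": 0,"ry": 0,"rz": 0,"grip": 1}]'

```text
clock: 15.82
tcp_pos: [0.6585, 0.0604, 0.1604]
orientation: [-0.099, 2.296, -0.412]
contact_force: [-1.2, -0.8, -2.5]
grip_width: 0.0001
```

```bash
cat > m.py <<'E'
from h import *
import sys
P4=None
for c in ['top','side']:
    f=eyes.grab_frame(c);cv2.imwrite(f'pics/{c}_{sys.argv[1]}.png',cv2.resize(f['frame'][110:310,160:400] if c=='side' else f['frame'][110:310,130:370],None,fx=3,fy=3))
    hsv=cv2.cvtColor(f['frame'],cv2.COLOR_BGR2HSV);H,S,V=[hsv[...,i].astype(int) for i in range(3)]
    yel=(H>18)&(H<32)&(S>130)&(V>80); ora=(H>=5)&(H<16)&(S>150)&(V>80)
    L,_=world(f,yel);k=np.all((L>[.6,-.15,.1])&(L<[.75,.25,.4]),axis=1);L=L[k]
    M,_=world(f,ora);k=np.all((M>[.6,.22,.24])&(M<[.75,.32,.32]),axis=1);M=M[k]
    x=(L[:,0]-.642)*.991+(L[:,1]-.055)*.131  # depth behind front edge
    tr=L[(x>.013)&(x<.035)];fr=L[(x>-.004)&(x<.005)]
    hs=lambda a:(len(a),np.round(np.percentile(a,[5,25,50,75,95]),4).tolist()) if len(a) else 0
    print(c,'lip back part z',hs(tr[:,2]),'front strip',hs(fr[:,2]),'x range',np.round(np.percentile(x,[2,98]),4)); print('   mark z',hs(M[:,2]))
o=status.get_obs();print(o['tcp_pos'].round(4),o['contact_force'].round(1),o['joints'].round(2),o['clock'])
E
python3 m.py a
```

```text
top lip back part z (959, [0.2017, 0.2037, 0.205, 0.2065, 0.2087]) front strip (304, [0.1967, 0.1997, 0.2011, 0.2026, 0.2046]) x range [-0.001   0.0443]
   mark z (65, [0.2647, 0.2666, 0.2676, 0.269, 0.2744])
side lip back part z (62, [0.1962, 0.2004, 0.2037, 0.2054, 0.2061]) front strip (41, [0.1991, 0.2, 0.2009, 0.2017, 0.2026]) x range [0.0006 0.0505]
   mark z (41, [0.2625, 0.2657, 0.2665, 0.2674, 0.2681])
[0.6587 0.0604 0.1609] [-2.9 -0.  -1.6] [-0.61  0.41  0.17  2.24  1.86  0.56 -0.54] 15.925
```

Call:
drive_tool --commands '[{"tx": 0,"ty": 0,"tz": 0.3,"rx": 0,"ry": 0,"rz": 0,"grip": 1},{"tx": 0,"ty": 0,"tz": 0.3,"rx": 0,"ry": 0,"rz": 0,"grip": 1},{"tx": 0,"ty": 0,"tz": 0.3,"rx": 0,"ry": 0,"rz": 0,"grip": 1},{"tx": 0,"ty": 0,"tz": 0.3,"rx": 0,"ry": 0,"rz": 0,"grip": 1},{"tx": 0,"ty": 0,"tz": 0.3,"rx": 0,"ry": 0,"rz": 0,"grip": 1},{"tx": 0,"ty": 0,"tz": 0.3,"rx": 0,"ry": 0,"rz": 0,"grip": 1},{"tx": 0,"ty": 0,"tz": 0.3,"rx": 0,"ry": 0,"rz": 0,"grip": 1},{"tx": 0,"ty": 0,"tz": 0.3,"rx": 0,"ry": 0,"rz": 0,"grip": 1},{"tx": 0,"ty": 0,"tz": 0.3,"rx": 0,"ry": 0,"rz": 0,"grip": 1},{"tx": 0,"ty": 0,"tz": 0.2,"rx": 0,"ry": 0,"rz": 0,"grip": 1}]'

```text
clock: 17.18
tcp_pos: [0.6588, 0.0603, 0.219]
orientation: [-0.098, 2.295, -0.412]
contact_force: [-5.1, -0.8, -3.0]
grip_width: -0.0001
```

```bash
python3 m.py b
```

```text
top lip back part z (1068, [0.2607, 0.2624, 0.2637, 0.265, 0.2667]) front strip (323, [0.2563, 0.2582, 0.2597, 0.2609, 0.2628]) x range [-0.0007  0.044 ]
   mark z (59, [0.2645, 0.2663, 0.2673, 0.269, 0.2719])
side lip back part z (69, [0.2558, 0.2594, 0.2624, 0.264, 0.2648]) front strip (46, [0.2567, 0.2588, 0.2594, 0.26, 0.2605]) x range [0.0003 0.0415]
   mark z (42, [0.2629, 0.2656, 0.2665, 0.2674, 0.2677])
[0.659  0.0604 0.2194] [-6.2 -0.1 -0.9] [-0.65  0.3   0.21  2.21  1.63  0.54 -0.27] 17.275
```

View pics/side_b.png

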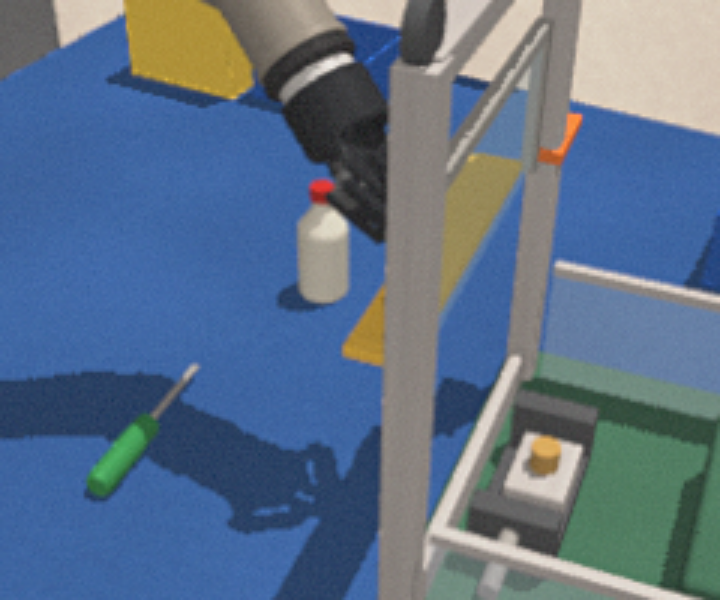

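View pics/top_b.png

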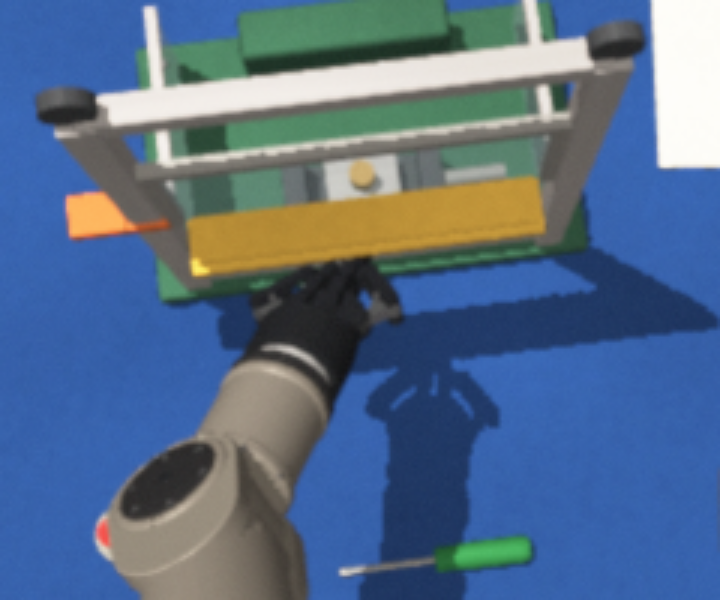

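Call:
drive_tool --commands '[{"tx": 0,"ty": 0,"tz": 0.16,"rx": 0,"ry": 0,"rz": 0,"grip": 1},{"tx": 0,"ty": 0,"tz": 0.16,"rx": 0,"ry": 0,"rz": 0,"grip": 1},{"tx": 0,"ty": 0,"tz": 0,"rx": 0,"ry": 0,"rz": 0,"grip": 1}]'

```text
clock: 17.65
tcp_pos: [0.6591, 0.0603, 0.2256]
orientation: [-0.098, 2.294, -0.412]
contact_force: [-5.9, 1.1, -0.9]
grip_width: 0.0001
```

```bash
python3 m.py c; python3 m.py c2
```

```text
top lip back part z (1066, [0.2675, 0.2695, 0.2707, 0.272, 0.2737]) front strip (334, [0.2627, 0.2653, 0.2666, 0.268, 0.2698]) x range [-0.0009  0.044 ]
   mark z (62, [0.2639, 0.266, 0.2675, 0.2687, 0.2736])
side lip back part z (73, [0.2611, 0.2656, 0.2686, 0.2698, 0.2704]) front strip (46, [0.2636, 0.2654, 0.2659, 0.2664, 0.2668]) x range [0.0007 0.0279]
   mark z (41, [0.2624, 0.2656, 0.2665, 0.2675, 0.2683])
[0.6591 0.0603 0.2256] [-5.9 -0.6 -1. ] [-0.66  0.29  0.21  2.21  1.61  0.54 -0.24] 17.75
top lip back part z (1078, [0.2676, 0.2694, 0.2706, 0.2718, 0.2737]) front strip (331, [0.2631, 0.2652, 0.2663, 0.2676, 0.2698]) x range [-0.0007  0.0439]
   mark z (63, [0.2644, 0.2657, 0.2674, 0.2687, 0.2715])
side lip back part z (68, [0.2607, 0.2652, 0.2689, 0.2698, 0.2712]) front strip (44, [0.2634, 0.2655, 0.2661, 0.2666, 0.2673]) x range [0.0006 0.0412]
   mark z (41, [0.2627, 0.2655, 0.2665, 0.2669, 0.2683])
[0.6591 0.0603 0.2256] [-5.1  0.3 -1.4] [-0.66  0.29  0.21  2.21  1.61  0.54 -0.24] 17.85
```

Call:
drive_tool --commands '[{"tx": 0,"ty": 0,"tz": -0.3,"rx": 0,"ry": 0,"rz": 0,"grip": 1},{"tx": 0,"ty": 0,"tz": -0.3,"rx": 0,"ry": 0,"rz": 0,"grip": 1},{"tx": -0.3,"ty": 0,"tz": -0.2,"rx": 0,"ry": 0,"rz": 0,"grip": 1},{"tx": -0.6,"ty": -0.1,"tz": 0,"rx": 0,"ry": 0,"rz": 0,"grip": 1},{"tx": -0.8,"ty": -0.1,"tz": 0,"rx": 0,"ry": 0,"rz": 0,"grip": 1},{"tx": -0.8,"ty": -0.1,"tz": 0,"rx": 0,"ry": 0,"rz": 0,"grip": 1},{"tx": -0.8,"ty": -0.1,"tz": 0,"rx": 0,"ry": 0,"rz": 0,"grip": 1},{"tx": 0,"ty": 0,"tz": 0,"rx": 0,"ry": 0,"rz": 0,"grip": 1}]'

```text
clock: 18.85
tcp_pos: [0.5916, 0.0523, 0.2089]
orientation: [-0.099, 2.296, -0.411]
contact_force: [0.0, -0.4, 0.3]
grip_width: 0.0003
```

```bash
python3 m.py d;python3 m.py d2
```

```text
top lip back part z (1075, [0.2674, 0.2695, 0.2707, 0.272, 0.2736]) front strip (322, [0.2637, 0.2653, 0.2667, 0.2678, 0.2697]) x range [-0.0006  0.0439]
   mark z (61, [0.2649, 0.2657, 0.2668, 0.2685, 0.2709])
side lip back part z (71, [0.2609, 0.2652, 0.2689, 0.27, 0.2711]) front strip (44, [0.2641, 0.2655, 0.266, 0.2665, 0.2672]) x range [0.0008 0.0283]
   mark z (41, [0.2623, 0.2656, 0.2666, 0.2676, 0.2681])
[0.5931 0.0527 0.2093] [0.3 1.2 0.3] [-0.69  0.23  0.17  2.35  1.69  0.6  -0.38] 18.95
top lip back part z (1081, [0.2672, 0.2694, 0.2707, 0.272, 0.2737]) front strip (328, [0.2634, 0.2653, 0.2667, 0.2678, 0.2698]) x range [-0.0006  0.0436]
   mark z (61, [0.2646, 0.266, 0.2675, 0.2692, 0.2719])
side lip back part z (75, [0.2616, 0.2653, 0.2689, 0.2703, 0.2713]) front strip (45, [0.2634, 0.2653, 0.2663, 0.2667, 0.2673]) x range [0.0008 0.0272]
   mark z (42, [0.2629, 0.2655, 0.2665, 0.2674, 0.2681])
[0.5934 0.0527 0.2093] [0.2 0.4 0. ] [-0.69  0.23  0.17  2.35  1.69  0.6  -0.38] 19.05
```

View pics/side_d.png

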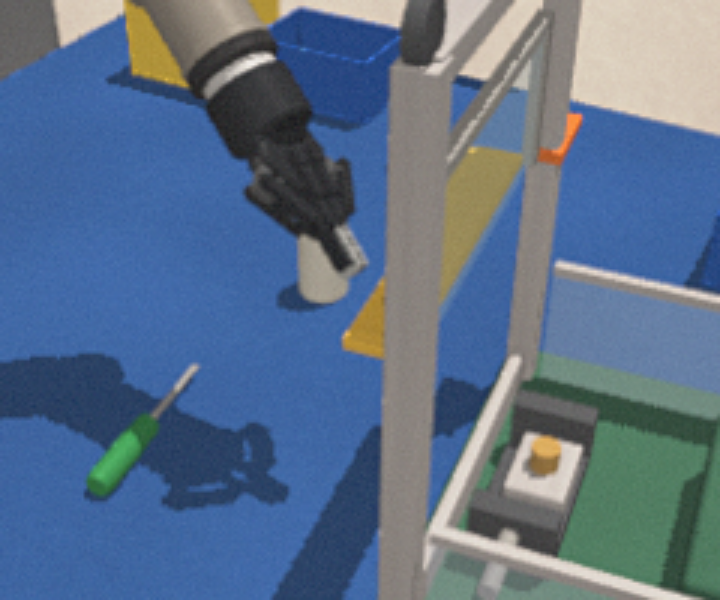

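View pics/top_d.png

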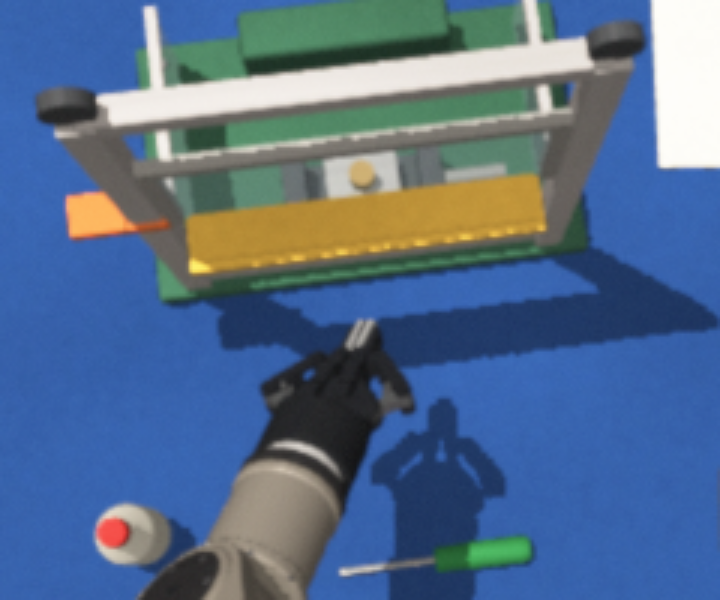

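The hand is clear: the fingertips are at (365,325) in the top crop, in front of the lip. The lip hasn't moved, and the bottle, screwdriver and workpiece are where they started. Handing in.

```bash
python3 -c "
from h import *
print(workorder.hand_in())"
```

```text
the job is handed in; nothing more can be done
None
```

I pressed the stop button, then pushed the window up until its lip was level with the orange marker. I took the hand away and handed the job in at about 19 s of the 53 s allowed; no verdict came back.

- **Button:** I pressed it with closed fingertips until they met 12 N. The spring gives only 5 N fully down, so the button was at its stop. The fingertips were then at 66 mm, about 6 mm below where the button top had been. I inferred the press from force and height, and did not check it in a picture.
- **Window:** I raised it about 80 mm with closed fingertips from beneath the lip, without gripping it. The largest force reading during the lift was about 6 N.
- **Level:** The two should be level when the top of the lip's front edge is 1 mm below the top of the marker.
  - The top camera gave 266.7 mm for the lip edge and 267 mm for the marker, which puts the lip about 0.5 mm high.
  - The side camera gave 266.0–266.3 mm and 266.5 mm, also about 0.5 mm high. The cameras are calibrated to about 2 mm.
- **After withdrawing:** The lip readings did not change, the hand was about 5 cm in front of the lip, and the contact force was near zero.
- **Other objects:** The bottle, screwdriver and workpiece looked unmoved in the last pictures.

Two things did not go as planned. The first move call was refused for its format, so the arm did not move. A flatter approach was also blocked by a joint limit, so I pushed with the hand tilted 40° down and turned to one side.

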